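# Bring the square tin round to the front of the spice carousel and hold it

### The arm

A 6-joint arm with a two-finger parallel gripper is mounted at the origin on a cart in front of the work surface, level with it; the furniture and walls round the work are solid. World frame = base frame: x ahead of the robot, y to its left, z up, the work surface at z = 0. Lengths are in mm, angles in rad, forces in N, time in s.
With the tool pointing down it reaches from about 300 to 775 mm from the base axis. Payload 14.6 kg.
Tool frame: the origin (TCP) lies midway between the tips of the shut fingers; the grasp point (between the pads) lies 19 mm behind it; y points along the fingers, z is the direction in which the jaws open and shut, and the axes are right-handed (so a half turn about y gives the same grasp; the last joint's range is limited). The gripper opens to 94 mm and grips with 3 to 60 N. Pads are 16 mm wide; open, the fingers measure 119 mm over their backs; the gripper's body (75 mm by 177 mm) begins 78 mm behind the grasp point.
Start: joints at [1.076, 0.3, 1.521, -0, 1.321, -0.067], TCP at [228.175, 500.425, 205.446] pointing down, gripper open.
Joint ranges: [-3.03, 3.03], [-0.79, 2.21], [0.23, 2.52], [-1.04, 4.18], [0, 3.07], [-2.55, 2.55]. Speed limits (rad/s): [2.22, 2.22, 2.57, 3.14, 3.14, 3.14].

### API

Orientations are given as [roll, pitch, yaw] about the fixed x, y, z axes, in that order (R = Rz(yaw) Ry(pitch) Rx(roll)).
In Python, from cell import manip gives the robot as it stands.
- The arm moves only by the tool play_rows, never from a script. Its argument "series" is a list of rows, each a list of 3 entries, a list of its own where there are three numbers: the shift along the tool's x, y, z in m, then the turn about the tool's y in rad, then the closure, from 0 (fully open) to 1 (shut). In form: [[[dx, dy, dz], twist, grip], ...]. A call has 1 to 20 rows; each row is the pose to reach, as a shift and turn from the pose measured when the call began, along the tool's axes at that moment; what a row does not reach only later rows make up. A row lasts 1/10 s, in which the tool goes at most 50 mm and 8.59 degrees, less where a joint would pass 70% of its speed; a pose out of reach is approached as far as the arm can. A call with a gripper value outside its range is refused whole. The fingers move at their own pace and stop on an object; "squeeze" is the grip in N (left out, the last holds). Time passes only in rows, so rows that repeat a pose let the fingers close. It gives the time, the measured TCP pose, the force and the opening at its end, in the units of the state.
- manip.read_state(): the state, without advancing time (a new reading comes with each control period).
- manip.camera(name): name is "scene" or "top" or "wrist"; returns the picture (420x560x3 uint8, red, green, blue); there is no depth.
- manip.camera_params(name): a dict with "K" (3x3 intrinsics, pixels), "rvec" (rotation vector, rad) and "tvec" (3), from world to camera coordinates, as OpenCV has them. Camera axes: x right, y down, z forward; pixel columns grow to the right and rows downward; lengths in mm; the calibration is good to about 2 mm. A picture is of the moment at which its call begins: read the wrist's pose just before it. camera_params takes no time and is no camera call; for the wrist camera it gives the pose at the moment of the call.
- manip.sign_off(): hands the job in, once; it reports no verdict.
The state is a dict: "clock": time; "joints": joint angles; "qd": joint speeds; "effort": joint torques, N m; "eef_pos": TCP position; "eef_rot": TCP orientation; "wrist_force": force on the tool from outside, world axes, zero at the start; "moment": the same for the moment, N m; "finger_gap": finger opening in mm.
Only numpy, scipy, OpenCV 4.12 (cv2) and the standard library are available. Lean on these libraries where they do the work, as an engineer would, in place of code of your own. Each camera call takes 0.05 s, during which the arm holds its last target. There are 200 camera calls.

### The job

Fold up the front flap of the spice box until it stands upright, and no farther, because the timer and the garlic stand on the deck close behind it. Then turn the carousel inside until the only square tin stands squarely at the front, behind the thumb cut-out, with every tin left standing in its cup, and finish while still holding the square tin there in the gripper, so that the carousel cannot swing while I take the lid off the tin. Do not knock anything else about.

Things in the scene. Friction and masses are not known exactly. Their poses are not given: they have to be found in the camera images.
- spice_box: Wooden spice box fixed on the worktop, turned a little: 212 mm deep (x), 236 wide (y), top at z 115 mm, walls 8 mm. Origin: centre of its underside; -x its front, z up. Its roof: from 20 mm behind the centre to the back a fixed deck (z 115 mm, wire rail 16 mm high at sides and back); in front of that the hinged flap. Front wall: thumb cut-out in the middle, 68 mm wide, down to z 58 mm.
- flap (a joint): Angle of the flap (front part of the roof) about its hinge: 0 = shut, level; 1.57 = upright; limit 2.6. Stiff friction hinge, about 0.3 N m: it stays where it is left. Starts at 0 to 0.3. A board reaching 130 mm from hinge to front edge, 236 mm wide, 10 mm thick (below the hinge line), 0.22 kg; shut, it covers the carousel.
- flap_hinge (a point): Middle of the flap's hinge line: on the box's top, 20 mm behind its centre, z 115 mm. The hinge line runs along the box's y axis.
- flap_knob (a point): Centre of the small steel T-bar knob on the flap: a bar 30 mm long along the box's y, 16 mm thick, on a 10 mm stem, mid-width, 98 mm from the hinge line, 27 mm above the flap's outer face. Pinched by its two ends (along y), it turns in the grip as the flap swings. With the flap upright it points back over the deck, 213 mm above the worktop. Axes: as the box's when the flap is shut.
- carousel: Round wooden turntable in the box, 190 mm diameter, top at z 22 mm; turns endlessly about the vertical through the box's origin (friction 0.035 N m). Origin: on that axis at worktop height. Five cups, walls 12 mm high, 1.5 mm clearance, 72 degrees apart at 68 mm radius; the square cup on its -x axis. Its x along the box's x = square tin at the front. Central finial 26 mm wide, to z 69 mm.
- square_tin: The only square spice tin: aluminium, 41 x 41 x 74 mm, 0.08 to 0.15 kg, loose in the carousel's square cup. Origin: centre of its underside, z 22 mm when seated (top at z 96 mm); x and y axes square to its sides, x pointing to the turning axis.
- tin_top (a point): Centre of the square tin's lid, 74 mm above its underside.
- front_place (a point): Where the square tin's underside centre must come: in the box, 68 mm in front of the turning axis, behind the thumb cut-out, z 22 mm. Moves with the box.
- round_tin_1: A round spice tin: aluminium, 41 mm diameter, 74 mm tall, 0.11 kg, loose in a round cup of the carousel, 72 degrees counter-clockwise (from above) round the carousel from the square tin. Origin: centre of its underside, z 22 mm when seated. May be used to turn the carousel.
- round_tin_2: A round spice tin: aluminium, 41 mm diameter, 74 mm tall, 0.11 kg, loose in a round cup of the carousel, 144 degrees counter-clockwise (from above) round the carousel from the square tin. Origin: centre of its underside, z 22 mm when seated. May be used to turn the carousel.
- round_tin_3: A round spice tin: aluminium, 41 mm diameter, 74 mm tall, 0.11 kg, loose in a round cup of the carousel, 216 degrees counter-clockwise (from above) round the carousel from the square tin. Origin: centre of its underside, z 22 mm when seated. May be used to turn the carousel.
- round_tin_4: A round spice tin: aluminium, 41 mm diameter, 74 mm tall, 0.11 kg, loose in a round cup of the carousel, 288 degrees counter-clockwise (from above) round the carousel from the square tin. Origin: centre of its underside, z 22 mm when seated. May be used to turn the carousel.
- kitchen_timer: Bystander: round wind-up timer, 62 mm diameter, 43 mm tall, on the rear deck close behind the flap's hinge. Origin: centre of its underside.
- garlic: Bystander: garlic bulb, about 60 mm, on the rear deck. Origin: centre of its underside.
- pepper_mill: Bystander: pepper mill, 52 mm diameter, 144 mm tall, to the left of the box. Origin: centre of its underside.
- salt_mill: Bystander: salt mill, 52 mm diameter, 144 mm tall, to the left of the box. Origin: centre of its underside.
- oil_bottle: Bystander: oil bottle, 61 mm wide, 267 mm tall, on the worktop behind to the left. Origin: centre of its underside.

How it is judged:
By the outcome, as a careful person would: the job done as asked, in the order asked, and still so for the second after the job is handed in, while the arm keeps its last pose, push and grip.
It also fails if it takes over 58 s, if anything falls off the work surface, if the arm or the gripper's body presses on something with over 40 N, if the wrist force passes 120 N, or if a joint passes its speed limit or range.

## Working session

There is one attempt and no reset: what is moved stays moved. The work goes in short steps, Python scripts to look and compute and a tool call to move; the robot and the scene stay as the last step left them, time stands still between calls to the robot, and variables do not carry over. Pictures are saved under pics/ and viewed, about 8 in all and at most 12, crops included, and the job is handed in when it is done.

Besides the shell and the picture viewer there is one more tool, called after "Call:" as name(argument=value, ...), one argument or row to a line, values as JSON. play_rows: Moves the arm, as the interface text tells. Its arguments: {"type":"object","properties":{"series":{"type":"array","items":{"type":"array"}},"squeeze":{"type":"number"}},"required":["series"]}

```bash
mkdir -p pics; ls
python3 - <<'E'
from cell import manip
import cv2,numpy as np
s=manip.read_state();print(s)
for n in("scene","top"):
    im=manip.camera(n);cv2.imwrite(f"pics/{n}0.png",im[:,:,::-1]);p=manip.camera_params(n);print(n,p)
E
```

```text
pics
{'clock': 0.0, 'joints': array([ 1.07642414e+00,  3.00519076e-01,  1.52157679e+00,  9.32964371e-08,
        1.32070364e+00, -6.66041756e-02]), 'qd': array([ 6.24623867e-04,  4.59114436e-05,  4.92033294e-04, -9.30633419e-04,
        1.09178617e-03,  1.15745117e-03]), 'effort': array([-6.97155301e-04, -5.31798899e+01, -3.52729225e+01,  7.08265649e-02,
        2.44396616e-02, -9.28133227e-05]), 'eef_pos': array([228.04214168, 500.20736388, 204.86183286]), 'eef_rot': array([-1.57200050e+00,  8.04122873e-05, -4.27768088e-01]), 'wrist_force': array([ 0.49502808, -0.89442357, -0.589314  ]), 'moment': array([ 0.01084007, -0.06894346,  0.01774024]), 'finger_gap': 93.81622178503186}
scene {'K': array([[507.07969618,   0.        , 283.12819486],
       [  0.        , 507.07969618, 197.20510901],
       [  0.        ,   0.        ,   1.        ]]), 'rvec': array([ 1.12910106, -1.9247452 ,  1.26161951]), 'tvec': array([215.75537918, 329.34294264, 517.56204718])}
top {'K': array([[400.19320583,   0.        , 277.9753127 ],
       [  0.        , 400.19320583, 206.37449546],
       [  0.        ,   0.        ,   1.        ]]), 'rvec': array([ 2.11688062, -2.12969784,  0.22230384]), 'tvec': array([-90.33445387, 589.81630951, 858.91578   ])}
```

View pics/scene0.png

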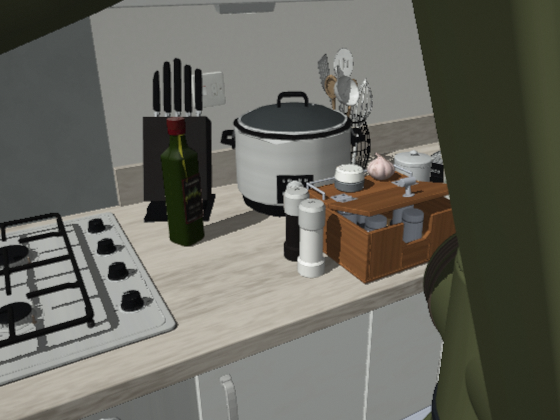

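View pics/top0.png

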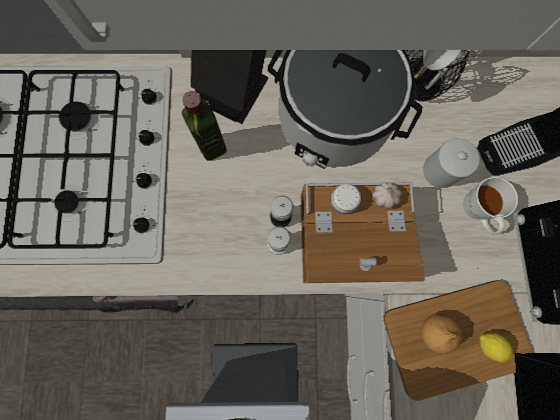

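The scene view shows the box at the right (front at 330–450, 180–270) with the flap slightly open. The top view shows the box at (305–420, 185–282) and the knob at about (368,264). I'll enlarge both to pick out keypoints.

Run:
```python
import cv2,numpy as np
a=cv2.imread("pics/top0.png")[175:295,290:435];b=cv2.imread("pics/scene0.png")[140:285,280:455]
a=cv2.resize(a,None,fx=4,fy=4,interpolation=cv2.INTER_CUBIC)[:480]
cv2.imwrite("pics/topc.png",a)
b=cv2.resize(b,None,fx=4,fy=4,interpolation=cv2.INTER_CUBIC);cv2.imwrite("pics/scc.png",b)
```

```text
(no output)
```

View pics/topc.png

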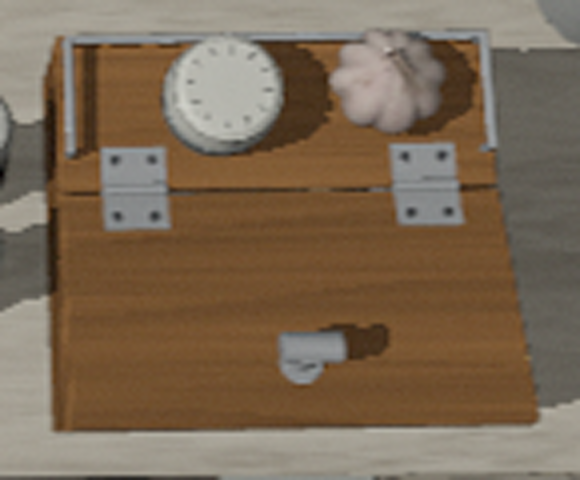

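View pics/scc.png

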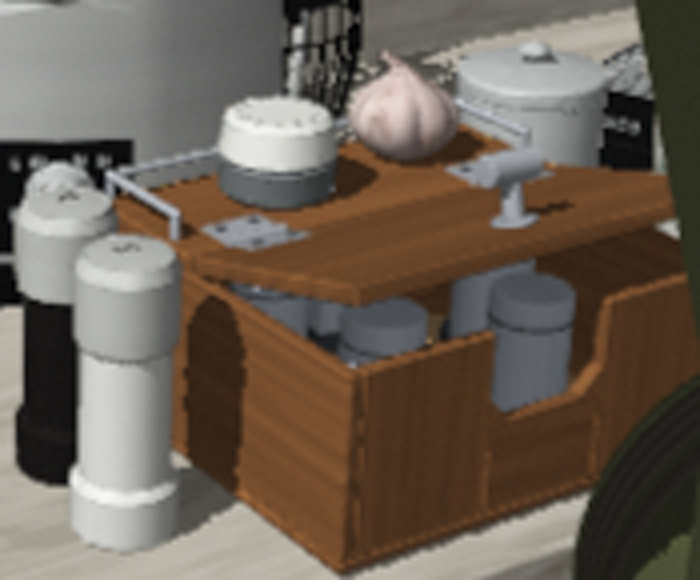

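```bash
cat > h.py <<'E'
import numpy as np,cv2
from scipy.optimize import least_squares
from scipy.spatial.transform import Rotation as R
from cell import manip
def proj(p,P):
    return cv2.projectPoints(np.atleast_2d(np.array(P,float)),p["rvec"],p["tvec"],p["K"],None)[0][:,0]
def Rz(a): return R.from_euler('z',a).as_matrix()
def flap(d,y,h,a):  # d from hinge, h above outer face -> box coords
    return [20-d*np.cos(a)+h*np.sin(a), y, 115+d*np.sin(a)+h*np.cos(a)]
def toworld(q,P): return np.atleast_2d(P)@Rz(q[2]).T+[q[0],q[1],0]
def ray(p,uv):
    M=cv2.Rodrigues(p["rvec"])[0];c=-M.T@p["tvec"]
    d=M.T@np.linalg.inv(p["K"])@[uv[0],uv[1],1];return c,d
def atz(p,uv,z):
    c,d=ray(p,uv);return c+d*(z-c[2])/d[2]
E
python3 - <<'E'
from h import *
T=manip.camera_params("top");S=manip.camera_params("scene")
t=lambda u,v:(290+u/4,175+v/4); s=lambda u,v:(280+u/4,140+v/4)
def model(q):
    a=q[3]
    TP=[([20,118,115],t(60,190)),([20,-118,115],t(497,185)),(flap(130,-118,0,a),t(538,422)),(flap(98,0,27,a),t(313,347)),(flap(130,118,0,a),t(68,430)),([104,116,131],t(68,38)),([104,-116,131],t(487,35))]
    SP=[([-106,118,0],s(343,572)),([-106,118,115],s(357,372)),(flap(130,118,0,a),s(356,290)),(flap(98,0,27,a),s(508,168)),([-106,34,115],s(495,333)),([-106,34,58],s(493,415))]
    r=[]
    for p,L in((T,TP),(S,SP)): r.append(proj(p,toworld(q,[x[0] for x in L]))-[x[1] for x in L])
    return r
p0=atz(T,(362,222),115)
f=least_squares(lambda q:np.concatenate([x.ravel() for x in model(q)]),[p0[0],p0[1],0,.2],loss='soft_l1',x_scale=[10,10,.1,.1])
q=f.x;print(q,"\n",model(q)[0].round(1),model(q)[1].round(1))
for n,p in(("T",T),("S",S)): M=cv2.Rodrigues(p["rvec"])[0];print(n,-M.T@p["tvec"])
print("knob",toworld(q,flap(98,0,27,q[3])),"up",toworld(q,flap(98,0,27,1.57)),"hinge",toworld(q,[20,0,115]))
for n,uv in(("timer",t(225,82)),("garlic",t(388,82))): print(n,(atz(T,uv,150)-[q[0],q[1],0])@Rz(q[2]))
W=manip.camera_params("wrist");M=cv2.Rodrigues(W["rvec"])[0];s_=manip.read_state();print(s_["eef_pos"],-M.T@W["tvec"],M,R.from_euler('xyz',s_["eef_rot"]).as_matrix())
np.save("q.npy",q)
E
```

```text
[ 5.23144127e+02 -2.67742829e+02  1.09353209e-02  2.32953546e-01] 
 [[-0.5  0.4]
 [ 0.3 -0.1]
 [ 0.5  0.5]
 [-0.8  0.9]
 [ 0.6  0.6]
 [-2.2 -1.7]
 [ 1.1 -2.5]] [[-1.   1.6]
 [-1.1 -5.2]
 [ 0.3 -0.4]
 [ 0.9 -0.2]
 [ 1.6 -6.2]
 [-0.5  1.3]]
T [409.88980302 -82.46369754 958.62922844]
S [-203.19130522  350.63701712  508.58097282]
knob [[ 454.02836833 -268.49866197  163.89422251]] up [[ 570.06327279 -267.22973248  213.02146975]] hinge [[ 543.14293103 -267.52412679  115.        ]]
timer [ 70.60687373  32.33997815 150.        ]
garlic [ 69.29015423 -52.51260052 150.        ]
[228.07988357 500.22386613 204.95569252] [153.5139611  533.2569752  383.51229942] [[ 4.15495032e-01  9.09595118e-01 -7.73987129e-04]
 [ 8.73961890e-01 -3.98981962e-01  2.77495962e-01]
 [ 2.52100165e-01 -1.15974629e-01 -9.60726492e-01]] [[ 9.09874483e-01 -4.68682762e-04  4.14883364e-01]
 [-4.14883625e-01 -8.98260890e-04  9.09874041e-01]
 [-5.37687791e-05 -9.99999487e-01 -1.01175347e-03]]
```

```bash
cat >> h.py <<'E'
def go(pos,yaw,frm=None):
    s=manip.read_state();A=R.from_euler('xyz',s["eef_rot"]).as_matrix()
    y0=np.arctan2(A[1,0],A[0,0]);tw=-(yaw-y0)
    print("at",s["eef_pos"].round(1),"yaw",round(y0,3),"-> shift",(A.T@(np.array(pos)-s["eef_pos"])/1000).round(4),"twist",round((tw+np.pi)%(2*np.pi)-np.pi,3))
E
python3 - <<'E'
from h import *
T=manip.camera_params("top");S=manip.camera_params("scene")
t=lambda u,v:(290+u/4,175+v/4); s=lambda u,v:(280+u/4,140+v/4)
def model(q):
    a=q[3]
    TP=[([20,118,115],t(60,190)),([20,-118,115],t(497,187)),(flap(130,-118,0,a),t(538,422)),(flap(98,0,27,a),t(313,347)),(flap(130,118,0,a),t(68,430)),([106,118,115],t(58,38))]
    SP=[([-106,118,0],s(343,572)),([-106,118,105],s(357,375)),(flap(130,118,0,a),s(356,290)),(flap(98,0,27,a),s(508,168)),([-106,34,105],s(495,333)),([-106,34,58],s(493,415))]
    r=[]
    for p,L in((T,TP),(S,SP)): r.append(proj(p,toworld(q,[x[0] for x in L]))-[x[1] for x in L])
    return r
f=least_squares(lambda q:np.concatenate([x.ravel() for x in model(q)]),[523,-267,0,.2],loss='soft_l1',x_scale=[10,10,.1,.1])
q=f.x;print(q,"\n",model(q)[0].round(1),model(q)[1].round(1));np.save("q.npy",q)
k=toworld(q,flap(98,0,27,q[3]))[0];print("knob",k)
go([k[0],k[1],240],q[2])
E
```

```text
[ 5.23668205e+02 -2.68304226e+02  1.00682583e-02  2.28976431e-01] 
 [[-0.2  0.1]
 [ 0.5 -0.8]
 [ 0.7  0.3]
 [-0.6  0.8]
 [ 0.8  0.4]
 [-0.9 -1. ]] [[-1.   1.3]
 [-1.4 -1. ]
 [ 0.3 -0.3]
 [ 1.  -0.1]
 [ 1.1 -1.3]
 [-0.5  1.1]]
knob [ 454.3580746  -269.00208143  163.53939675]
at [228.1 500.2 205. ] yaw -0.428 -> shift [ 0.525  -0.0345 -0.6061] twist -0.438
```

Call:
play_rows(
  series=[
    [[0.1,-0.0345,-0.1],-0.1,0],
    [[0.525,-0.0345,-0.606],-0.438,0],
    [[0.525,-0.0345,-0.606],-0.438,0],
    [[0.525,-0.0345,-0.606],-0.438,0],
    [[0.525,-0.0345,-0.606],-0.438,0.3],
    [[0.525,-0.0345,-0.606],-0.438,0.3],
    [[0.525,-0.0345,-0.606],-0.438,0.3],
    [[0.525,-0.0345,-0.606],-0.438,0.3],
    [[0.525,-0.0345,-0.606],-0.438,0.3],
    [[0.525,-0.0345,-0.606],-0.438,0.3],
    [[0.525,-0.0345,-0.606],-0.438,0.3],
    [[0.525,-0.0345,-0.606],-0.438,0.3],
    [[0.525,-0.0345,-0.606],-0.438,0.3],
    [[0.525,-0.0345,-0.606],-0.438,0.3],
    [[0.525,-0.0345,-0.606],-0.438,0.3],
    [[0.525,-0.0345,-0.606],-0.438,0.3],
    [[0.525,-0.0345,-0.606],-0.438,0.3],
    [[0.525,-0.0345,-0.606],-0.438,0.3],
    [[0.525,-0.0345,-0.606],-0.438,0.3],
    [[0.525,-0.0345,-0.606],-0.438,0.3],
  ],
  squeeze=15,
)

```text
clock: 2.1
eef_pos: [454.3, -267.6, 240.3]
eef_rot: [-1.572, 0.0, 0.012]
wrist_force: [0.1, -0.6, 1.1]
finger_gap: 65.7
```

Run:
```python
from h import *
q=np.load("q.npy");p=manip.camera_params("wrist");im=manip.camera("wrist")
c=im[:,:,::-1].copy()
P=toworld(q,[flap(98,0,27,q[3]),flap(98,15,27,q[3]),flap(98,-15,27,q[3]),flap(130,118,0,q[3]),flap(130,-118,0,q[3]),[20,118,115],[20,-118,115],[-106,34,105],[-106,-34,105]])
uv=proj(p,P);print(uv.round(1));
for u,v in uv:
    if 0<=u<560 and 0<=v<420: cv2.drawMarker(c,(int(u),int(v)),(0,255,0),0,8,1)
cv2.imwrite("pics/w1.png",c)
```

```text
[[280.7 219.4]
 [301.3 219.4]
 [260.  219.4]
 [438.4 164.3]
 [123.2 164. ]
 [409.  295.8]
 [152.7 295.5]
 [320.8 157.4]
 [241.  157.3]]
```

View pics/w1.png

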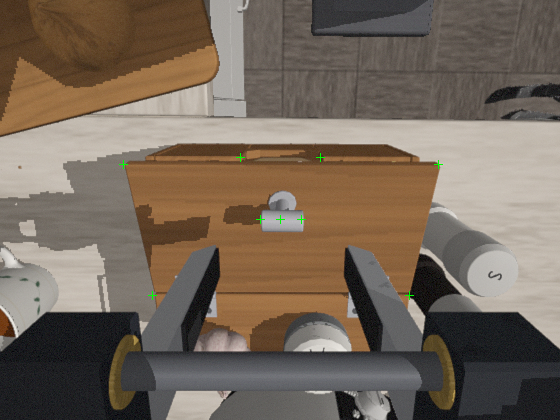

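The wrist view confirms the fit: the knob bar is at (282,220), and the hinge and flap corners fall on their markers to within about 1 px. Next I descend and pinch the knob.

Call:
play_rows(
  series=[
    [[0,0.04,-0.001],0,0.3],
    [[0,0.075,-0.001],0,0.3],
    [[0,0.093,-0.001],0,0.3],
    [[0,0.093,-0.001],0,0.3],
    [[0,0.093,-0.001],0,1],
    [[0,0.093,-0.001],0,1],
    [[0,0.093,-0.001],0,1],
    [[0,0.093,-0.001],0,1],
    [[0,0.093,-0.001],0,1],
    [[0,0.093,-0.001],0,1],
    [[0,0.093,-0.001],0,1],
  ],
  squeeze=25,
)

```text
clock: 3.25
eef_pos: [454.2, -267.5, 147.5]
eef_rot: [-1.569, 0.001, 0.012]
wrist_force: [-2.0, 10.5, 3.0]
finger_gap: 29.9
```

Run:
```python
from h import *
q=np.load("q.npy");s=manip.read_state();A=R.from_euler('xyz',s["eef_rot"]).as_matrix()
print(s["clock"],s["eef_pos"],s["wrist_force"],s["finger_gap"])
a0=q[3];k0=toworld(q,flap(98,0,27,a0))[0]
for a in np.linspace(a0,1.57,13)[1:]:
    d=toworld(q,flap(98,0,27,a))[0]-k0; print(round(a,3),(A.T@d/1000).round(4))
```

```text
3.25 [ 454.23111035 -267.47278903  147.46159114] [-1.9776493  10.45679775  2.98376121] 29.876120941830212
0.341 [ 0.006  -0.0097  0.    ]
0.452 [ 0.013  -0.0186  0.    ]
0.564 [ 0.0209 -0.0267  0.    ]
0.676 [ 0.0297 -0.0339 -0.    ]
0.788 [ 0.0393 -0.04   -0.    ]
0.899 [ 0.0495 -0.045  -0.    ]
1.011 [ 0.0601 -0.0489 -0.    ]
1.123 [ 0.0712 -0.0515 -0.0001]
1.235 [ 0.0824 -0.053  -0.0001]
1.346 [ 0.0938 -0.0531 -0.0001]
1.458 [ 1.051e-01 -5.200e-02 -1.000e-04]
1.57 [ 1.162e-01 -4.960e-02 -1.000e-04]
```

Call:
play_rows(
  series=[
    [[0.006,-0.0097,0],0,1],
    [[0.013,-0.0186,0],0,1],
    [[0.0209,-0.0267,0],0,1],
    [[0.0297,-0.0339,0],0,1],
    [[0.0393,-0.04,0],0,1],
    [[0.0495,-0.045,0],0,1],
    [[0.0601,-0.0489,0],0,1],
    [[0.0712,-0.0515,0],0,1],
    [[0.0824,-0.053,0],0,1],
    [[0.0938,-0.0531,0],0,1],
    [[0.105,-0.052,0],0,1],
    [[0.105,-0.052,0],0,1],
    [[0.105,-0.052,0],0,1],
  ],
)

```text
clock: 4.55
eef_pos: [559.9, -266.4, 200.4]
eef_rot: [-1.57, -0.001, 0.012]
wrist_force: [2.2, -0.1, 2.5]
finger_gap: 29.4
```

Run:
```python
from h import *
q=np.load("q.npy");s=manip.read_state();print(s["eef_pos"],s["wrist_force"],s["finger_gap"])
# angle from the grasped knob: position of TCP relative to hinge; offset knob-TCP fixed vertical 16mm
h=toworld(q,[20,0,115])[0]
d=(s["eef_pos"]-h); d[2]+=163.54-147.46
v=np.array([-d[0],d[2]]); print("radius",np.hypot(*v),np.hypot(98,27),"angle",np.arctan2(v[1],v[0])-np.arctan2(27,98))
S=manip.camera_params("scene");T=manip.camera_params("top")
out=[]
for n,p,c in(("scene",S,(300,60,560,255)),("top",T,(290,165,440,300))):
    im=manip.camera(n)[:,:,::-1];cv2.imwrite(f"pics/{n}1.png",im)
    out.append(cv2.resize(im[c[1]:c[3],c[0]:c[2]],(400,300),interpolation=cv2.INTER_CUBIC))
cv2.imwrite("pics/c1.png",np.hstack(out))
```

```text
[ 559.94678381 -266.39418487  200.36540335] [ 2.22850407 -0.08840994  2.48501389] 29.4481985677614
radius 102.74334520788157 101.65136496870073 angle 1.4610755729642795
```

Call:
play_rows(
  series=[
    [[0.006,0.001,0],0,1],
    [[0.011,0.0022,0],0,1],
    [[0.011,0.0022,0],0,1],
    [[0.011,0.0022,0],0,1],
  ],
)

```text
clock: 5.05
eef_pos: [571.1, -266.3, 198.4]
eef_rot: [-1.57, -0.002, 0.012]
wrist_force: [1.2, -0.4, 3.5]
finger_gap: 29.6
```

Run:
```python
from h import *
q=np.load("q.npy");s=manip.read_state();print(s["eef_pos"],s["wrist_force"],s["finger_gap"])
h=toworld(q,[20,0,115])[0]
d=(s["eef_pos"]-h); d[2]+=163.54-147.46
v=np.array([-d[0],d[2]]); print("radius",np.hypot(*v),"angle",np.arctan2(v[1],v[0])-np.arctan2(27,98))
out=[]
for n,c in(("scene",(300,60,560,255)),("top",(290,165,440,300))):
    p=manip.camera_params(n)
    im=manip.camera(n)[:,:,::-1].copy();cv2.imwrite(f"pics/{n}1.png",im)
    k=3;big=cv2.resize(im[c[1]:c[3],c[0]:c[2]],None,fx=k,fy=k,interpolation=cv2.INTER_CUBIC)
    for a,col in((1.47,(255,0,0)),(1.57,(0,255,0)),(1.67,(0,0,255))):
        for y in(118,-118):
            u=proj(p,toworld(q,flap(130,y,0,a)))[0];cv2.circle(big,(int((u[0]-c[0]+.5)*k),int((u[1]-c[1]+.5)*k)),3,col,1)
    out.append(cv2.resize(big,(400,300)))
cv2.imwrite("pics/c1.png",np.hstack(out))
```

```text
[ 571.12968371 -266.29991668  198.39613477] [ 1.19242635 -0.35545883  3.51210133] 29.64245475283362
radius 103.19733458009897 angle 1.5713176342430208
```

View pics/c1.png

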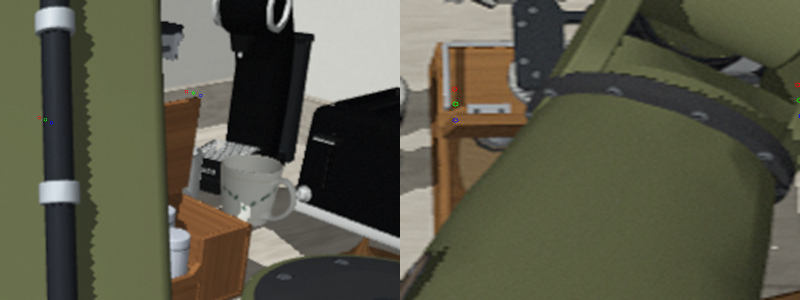

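Run:
```python
from h import *
q=np.load("q.npy")
out=[]
for n,c in(("scene",(395,90,465,150)),("top",(295,180,365,240))):
    p=manip.camera_params(n);im=cv2.imread(f"pics/{n}1.png")
    k=5.7;big=cv2.resize(im[c[1]:c[3],c[0]:c[2]],(400,342),interpolation=cv2.INTER_CUBIC)
    for a,col in((1.42,(255,0,0)),(1.57,(0,255,0)),(1.72,(0,0,255))):
        for y in(118,-118):
          for h in (0,-10):
            u=proj(p,toworld(q,flap(130,y,h,a)))[0];cv2.circle(big,(int((u[0]-c[0]+.5)*k),int((u[1]-c[1]+.5)*k)),2,col,-1)
    for P in ([20,118,115],[20,-118,115]):
            u=proj(p,toworld(q,P))[0];cv2.circle(big,(int((u[0]-c[0]+.5)*k),int((u[1]-c[1]+.5)*k)),2,(255,255,0),-1)
    out.append(big)
cv2.imwrite("pics/c2.png",np.hstack(out))
```

```text
(no output)
```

View pics/c2.png

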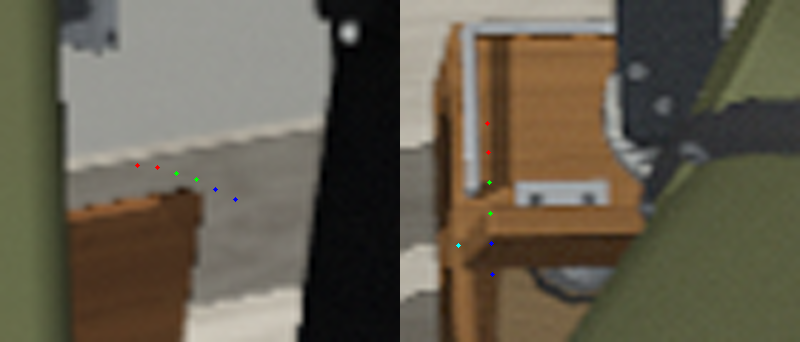

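Call:
play_rows(
  series=[
    [[0,0,0],0,0.35],
    [[0,0,0],0,0.35],
    [[0,0,0],0,0.35],
    [[0,0,0],0,0.35],
    [[0,-0.04,0],0,0.35],
    [[0,-0.09,0],0,0.35],
    [[0,-0.09,0],0,0.35],
    [[-0.04,-0.09,0],0,0.35],
    [[-0.08,-0.09,0],0,0.35],
    [[-0.12,-0.09,0],0,0.35],
    [[-0.16,-0.09,0],0,0.35],
    [[-0.18,-0.09,0],0,0.35],
    [[-0.18,-0.09,0],0,0.35],
    [[-0.18,-0.09,0],0,0.35],
  ],
)

```text
clock: 6.55
eef_pos: [391.0, -268.6, 288.1]
eef_rot: [-1.571, -0.003, 0.011]
wrist_force: [0.3, 0.2, 0.3]
finger_gap: 61.6
```

Run:
```python
from h import *
q=np.load("q.npy");p=manip.camera_params("wrist");im=manip.camera("wrist")
c=im[:,:,::-1].copy();cv2.imwrite("pics/w2raw.png",c)
print(manip.read_state()["eef_pos"])
for a,col in((1.47,(255,0,0)),(1.57,(0,255,0)),(1.67,(0,0,255))):
    for y in(118,0,-118):
        for h in(0,-10):
            u=proj(p,toworld(q,flap(130,y,h,a)))[0];print(a,y,h,u.round(1));cv2.circle(c,(int(u[0]),int(u[1])),2,col,-1)
cv2.imwrite("pics/w2.png",cv2.resize(c,(784,588),interpolation=cv2.INTER_CUBIC))
```

```text
[ 391.29464109 -268.55477353  287.90960425]
1.47 118 0 [438.8 410.6]
1.47 118 -10 [439.9 398.7]
1.47 0 0 [280.9 410.5]
1.47 0 -10 [280.9 398.6]
1.47 -118 0 [123.  410.4]
1.47 -118 -10 [122.  398.5]
1.57 118 0 [437.1 425.1]
1.57 118 -10 [438.7 414.5]
1.57 0 0 [280.9 425.1]
1.57 0 -10 [280.9 414.4]
1.57 -118 0 [124.7 425. ]
1.57 -118 -10 [123.1 414.3]
1.67 118 0 [434.8 437.9]
1.67 118 -10 [436.9 428.7]
1.67 0 0 [280.9 437.8]
1.67 0 -10 [280.9 428.6]
1.67 -118 0 [127.1 437.7]
1.67 -118 -10 [125.  428.5]
```

View pics/w2.png

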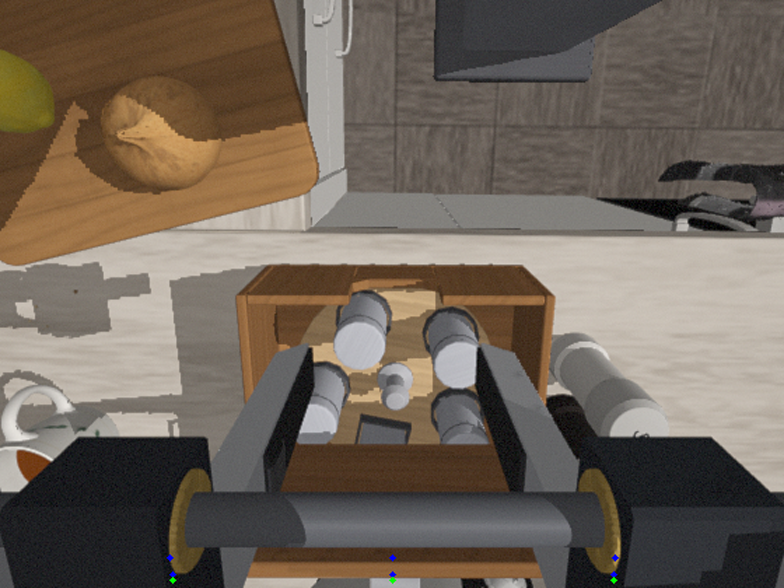

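Run:
```python
from h import *
q=np.load("q.npy");p=manip.camera_params("wrist")
for n,uv in(("a",(360,348)),("b",(455,364)),("c",(318,418)),("d",(463,435)),("sq",(383,434))):
    w=atz(p,np.array(uv)/1.4,96);b=(w-[q[0],q[1],0])@Rz(q[2]);print(n,b.round(1),"r",np.hypot(b[0],b[1]).round(1),"angle from -x ccw deg",np.degrees(np.arctan2(-b[1],-b[0])).round(1))
w=toworld(q,[10-8,0,0])[0];print(w)
go([w[0]-15,-268.3,238],q[2])
```

```text
a [-61.7 -25.8  96. ] r 66.9 angle from -x ccw deg 22.7
b [-48.4  48.   96. ] r 68.1 angle from -x ccw deg -44.8
c [ -1.1 -60.6  96. ] r 60.6 angle from -x ccw deg 89.0
d [14.3 56.7 96. ] r 58.4 angle from -x ccw deg -104.2
sq [13.5 -8.4 96. ] r 15.9 angle from -x ccw deg 148.1
[ 525.66810387 -268.28408937    0.        ]
at [ 391.3 -268.6  287.9] yaw 0.012 -> shift [ 0.1192  0.0502 -0.0012] twist 0.002
```

Tin positions from this view:
- **Square tin:** its dark square lid is at (383,432), at the back under the deck edge, about 168° counter-clockwise from the front.
- **Round tins:** at about +25°, −47°, +97° and −119°.

The flap's top edge is at row 400/412 in raw pixels, which puts its angle near 1.48. I'll ease it upright by pushing its inner face with the fingertips.

Call:
play_rows(
  series=[
    [[0.05,0.02,0],0,0.35],
    [[0.09,0.05,0],0,0.35],
    [[0.115,0.05,0],0,0.35],
    [[0.12,0.05,0],0,0.35],
    [[0.123,0.05,0],0,0.35],
    [[0.126,0.05,0],0,0.35],
    [[0.128,0.05,0],0,0.35],
    [[0.128,0.05,0],0,0.35],
  ],
)

```text
clock: 7.4
eef_pos: [519.1, -267.1, 238.6]
eef_rot: [-1.57, -0.003, 0.012]
wrist_force: [-1.0, 0.6, -0.8]
finger_gap: 61.4
```

Call:
play_rows(
  series=[
    [[0.002,0,0],0,0.35],
    [[0.004,0,0],0,0.35],
    [[0.006,0,0],0,0.35],
    [[0.006,0,0],0,0.35],
  ],
)

```text
clock: 7.8
eef_pos: [525.4, -267.2, 239.0]
eef_rot: [-1.571, -0.004, 0.012]
wrist_force: [-1.7, -0.3, 1.1]
finger_gap: 61.0
```

Call:
play_rows(
  series=[
    [[-0.04,0,0],0,0.35],
    [[-0.09,-0.02,0],0,0.35],
    [[-0.14,-0.05,0],0,0.35],
    [[-0.16,-0.06,0],0,0.35],
    [[-0.16,-0.06,0],0,0.35],
    [[-0.16,-0.06,0],0,0.35],
  ],
)

```text
clock: 8.4
eef_pos: [365.4, -269.3, 298.9]
eef_rot: [-1.572, -0.005, 0.011]
wrist_force: [0.4, -1.3, -0.3]
finger_gap: 60.8
```

Run:
```python
from h import *
q=np.load("q.npy");p=manip.camera_params("wrist");im=manip.camera("wrist")
c=im[:,:,::-1].copy();cv2.imwrite("pics/w3raw.png",c)
print(manip.read_state()["eef_pos"])
for a in(1.47,1.52,1.57,1.62):
    for h in(0,-10): print(a,h,proj(p,toworld(q,flap(130,60,h,a)))[0].round(1))
# vertical brightness profile between the fingers below the crossbar
for u in (225,250,300,340): print(u,im[392:420,u].sum(1))
a=cv2.resize(c,(560,420));b=cv2.resize(c[380:420,160:400],(560,93),interpolation=cv2.INTER_NEAREST)
cv2.imwrite("pics/w3.png",np.vstack([a,b]))
```

```text
[ 365.66939935 -269.07122674  298.13037185]
1.47 0 [357.1 425.2]
1.47 -10 [357.6 414.1]
1.52 0 [356.8 432.1]
1.52 -10 [357.4 421.7]
1.57 0 [356.3 438.7]
1.57 -10 [357.1 428.8]
1.62 0 [355.9 444.8]
1.62 -10 [356.7 435.6]
225 [160 169 168 183 183 173 172 171 161 160 157 167 176 176 154 154 174 163
 171 163 167 159 179 166 168 172 169 176]
250 [174 177 177 176 175 166 180 158 178 154 163 172 148 177 156 153 179 165
 182 145 173 170 169 168 163 168 166 180]
300 [167 179 154 175 172 180 161 176 166 165 164 162 161 172 175 171 167 171
 175 171 164 179 175 168 143 142 138 158]
340 [179 171 194 167 160 165 172 172 163 170 168 146 181 174 162 158 163 152
 159 161 177 161 153 161 141 173 166 174]
```

View pics/w3.png

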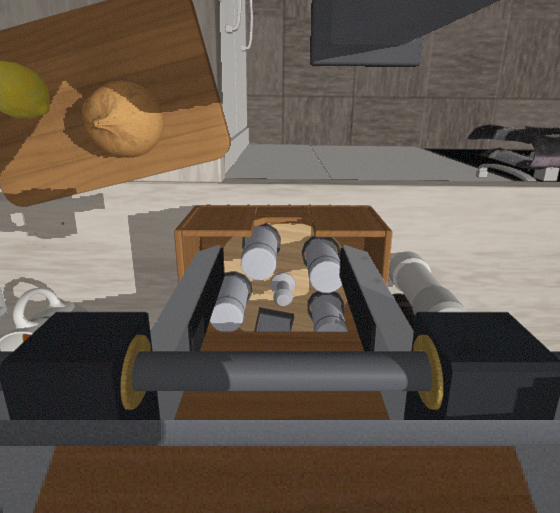

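Run:
```python
from h import *
q=np.load("q.npy");p=manip.camera_params("wrist")
def f(x):
    ph=x[0];r=[]
    for k,uv in((25,(259,264)),(-47,(324,278)),(97,(228,316)),(-119,(330,325))):
        t=ph+np.radians(k);r+=list(proj(p,toworld(q,[-68*np.cos(t),-68*np.sin(t),96]))[0]-uv)
    return r
s=least_squares(f,[0.],loss='soft_l1');print(np.degrees(s.x),np.round(f(s.x),1))
go([425,-268,292],q[2])
```

```text
[-1.53543942] [-1.6  1.4  2.1  1.4 -4.1  2.9  0.2 14.5]
at [ 365.7 -269.1  298.1] yaw 0.012 -> shift [0.0593 0.0064 0.0004] twist 0.001
```

Call:
play_rows(
  series=[
    [[0.03,0.006,0],0,0.35],
    [[0.059,0.006,0],0,0.35],
    [[0.059,0.006,0],0,0.35],
    [[0.059,0.006,0],0,0.35],
  ],
)

```text
clock: 8.85
eef_pos: [425.3, -268.0, 290.9]
eef_rot: [-1.57, -0.002, 0.013]
wrist_force: [0.1, 0.5, -0.2]
finger_gap: 61.5
```

```bash
cat >> h.py <<'E'
def tin(phi,z=96,r=68):
    return toworld(np.load("q.npy"),[-r*np.cos(phi),-r*np.sin(phi),z])[0]
E
python3 - <<'E'
from h import *
q=np.load("q.npy");p=manip.camera_params("wrist");im=manip.camera("wrist")
cv2.imwrite("pics/w4raw.png",im[:,:,::-1])
for a in(1.47,1.52,1.57,1.62):
    for h in(0,-10): print(a,h,proj(p,toworld(q,flap(130,30,h,a)))[0].round(1))
m=np.median(im[380:420,300:340].astype(int).sum(2),1);print(m.astype(int))
t=tin(np.radians(23.5));print(t);go([t[0],t[1],t[2]-28],q[2]);go([t[0],t[1],130],q[2])
E
```

```text
1.47 0 [321.4 369.5]
1.47 -10 [321.7 357. ]
1.52 0 [321.2 377.4]
1.52 -10 [321.6 365.5]
1.57 0 [321.  384.9]
1.57 -10 [321.4 373.6]
1.62 0 [320.7 392. ]
1.62 -10 [321.2 381.3]
[333 324 321 317 313 313 307 300 295 284 269 320 325 321 324 324 327 325
 329 328 330 328 330 325 325 325 330 339 335 341 340 336 332 333 335 333
 338 336 337 342]
[ 461.58427645 -296.04563477   96.        ]
at [ 424.9 -268.1  291.4] yaw 0.012 -> shift [ 0.0358  0.2235 -0.0285] twist 0.002
at [ 424.9 -268.1  291.4] yaw 0.012 -> shift [ 0.036   0.1615 -0.0285] twist 0.002
```

Call:
play_rows(
  series=[
    [[-0.022,0,0],0,0.35],
    [[-0.022,0,0],0,0.35],
    [[-0.022,0,0],0,0.35],
  ],
)

```text
clock: 9.2
eef_pos: [402.7, -268.5, 291.6]
eef_rot: [-1.571, -0.003, 0.012]
wrist_force: [0.9, -0.7, 0.2]
finger_gap: 61.0
```

Run:
```python
from h import *
q=np.load("q.npy");p=manip.camera_params("wrist");im=manip.camera("wrist")
cv2.imwrite("pics/w5raw.png",im[:,:,::-1])
for a in(1.52,1.57,1.62):
    for h in(0,-10): print(a,h,proj(p,toworld(q,flap(130,30,h,a)))[0].round(1))
for u in(230,300):
  m=np.median(im[386:420,u:u+40].astype(int),1);print(u,[tuple(x) for x in m.astype(int).tolist()])
t=tin(np.radians(23.5));go([t[0],t[1],t[2]-28],q[2]);go([t[0],t[1],130],q[2])
```

```text
1.52 0 [320.9 401.6]
1.52 -10 [321.3 390.2]
1.57 0 [320.7 408.8]
1.57 -10 [321.1 398. ]
1.62 0 [320.4 415.5]
1.62 -10 [320.9 405.4]
230 [(98, 100, 104), (96, 98, 102), (95, 97, 100), (92, 94, 98), (86, 86, 91), (78, 58, 46), (79, 54, 32), (80, 54, 32), (78, 54, 32), (77, 53, 33), (93, 65, 40), (119, 83, 51), (136, 96, 59), (140, 99, 60), (143, 101, 63), (139, 98, 61), (138, 98, 60), (138, 97, 59), (140, 98, 61), (140, 100, 60), (140, 98, 64), (104, 96, 90), (95, 94, 92), (96, 95, 92), (97, 96, 93), (98, 96, 92), (96, 94, 92), (97, 95, 92), (98, 96, 93), (97, 94, 92), (97, 95, 93), (97, 95, 92), (97, 95, 92), (97, 95, 93)]
300 [(98, 100, 104), (96, 98, 102), (95, 97, 101), (92, 94, 98), (85, 86, 91), (77, 57, 45), (79, 54, 31), (79, 55, 33), (78, 54, 33), (77, 52, 32), (89, 61, 38), (116, 80, 50), (136, 95, 58), (140, 99, 61), (142, 100, 62), (139, 99, 61), (137, 96, 59), (139, 97, 60), (140, 98, 60), (141, 99, 60), (140, 100, 64), (113, 105, 99), (107, 106, 104), (109, 107, 104), (108, 107, 104), (110, 107, 104), (110, 107, 105), (110, 107, 105), (110, 107, 105), (110, 107, 104), (109, 107, 104), (109, 107, 104), (107, 106, 103), (108, 107, 104)]
at [ 402.9 -268.5  291.6] yaw 0.012 -> shift [ 0.0576  0.2237 -0.0283] twist 0.002
at [ 402.9 -268.5  291.6] yaw 0.012 -> shift [ 0.0578  0.1617 -0.0283] twist 0.002
```

The flap's edges are at rows 397/407, so its angle is about 1.56 and it is upright. Next is carousel stroke 1, gripping the round tin at 23.5°.

Call:
play_rows(
  series=[
    [[0.03,0.05,-0.02],0,0.35],
    [[0.058,0.1,-0.028],0,0.35],
    [[0.058,0.15,-0.028],0,0.35],
    [[0.058,0.18,-0.028],0,0.35],
    [[0.058,0.205,-0.028],0,0.35],
    [[0.058,0.222,-0.028],0,0.35],
    [[0.058,0.222,-0.028],0,0.35],
    [[0.058,0.222,-0.028],0,1],
    [[0.058,0.222,-0.028],0,1],
    [[0.058,0.222,-0.028],0,1],
    [[0.058,0.222,-0.028],0,1],
    [[0.058,0.222,-0.028],0,1],
    [[0.058,0.222,-0.028],0,1],
  ],
  squeeze=10,
)

```text
clock: 10.55
eef_pos: [462.5, -296.1, 70.8]
eef_rot: [-1.572, -0.005, 0.012]
wrist_force: [-0.1, 0.6, 6.1]
finger_gap: 41.1
```

```bash
cat >> h.py <<'E'
def arc(p0,p1,n,z=None):
    s=manip.read_state();A=R.from_euler('xyz',s["eef_rot"]).as_matrix();q=np.load("q.npy")
    b=(s["eef_pos"]-[q[0],q[1],0])@Rz(q[2]);print("at",s["eef_pos"].round(1),"box",b.round(1),"r",np.hypot(b[0],b[1]).round(1),"phi",np.degrees(np.arctan2(-b[1],-b[0])).round(1),s["wrist_force"].round(1),s["finger_gap"])
    for t in np.radians(np.linspace(p0,p1,n+1))[1:]:
        d=tin(t)-s["eef_pos"];d[2]=0;print(round(np.degrees(t),1),(A.T@d/1000).round(4))
E
python3 -c "
from h import *
arc(23.5,-53,14)"
```

```text
at [ 462.5 -296.1   70.8] box [-61.5 -27.2  70.8] r 67.2 phi 23.8 [-0.1  0.6  6.1] 41.12154970642551
18.0 [-0.0032 -0.      0.0061]
12.6 [-0.0049 -0.      0.0124]
7.1 [-0.006  -0.      0.0187]
1.6 [-0.0064 -0.0001  0.0252]
-3.8 [-0.0063 -0.0001  0.0317]
-9.3 [-0.0056 -0.0001  0.0381]
-14.8 [-0.0042 -0.0001  0.0445]
-20.2 [-0.0022 -0.0001  0.0507]
-25.7 [ 0.0003 -0.      0.0566]
-31.1 [ 0.0034 -0.      0.0623]
-36.6 [ 0.007  -0.      0.0677]
-42.1 [ 0.0111 -0.      0.0727]
-47.5 [0.0157 0.     0.0773]
-53.0 [0.0207 0.     0.0814]
```

Call:
play_rows(
  series=[
    [[-0.0032,-0.001,0.0061],0,1],
    [[-0.0049,-0.001,0.0124],0,1],
    [[-0.006,-0.001,0.0187],0,1],
    [[-0.0064,-0.001,0.0252],0,1],
    [[-0.0063,-0.001,0.0317],0,1],
    [[-0.0056,-0.001,0.0381],0,1],
    [[-0.0042,-0.001,0.0445],0,1],
    [[-0.0022,-0.001,0.0507],0,1],
    [[0.0003,-0.001,0.0566],0,1],
    [[0.0034,-0.001,0.0623],0,1],
    [[0.007,-0.001,0.0677],0,1],
    [[0.0111,-0.001,0.0727],0,1],
    [[0.0157,-0.001,0.0773],0,1],
    [[0.0207,-0.001,0.0814],0,1],
    [[0.0207,-0.001,0.0814],0,1],
    [[0.0207,-0.001,0.0814],0,1],
  ],
)

```text
clock: 12.15
eef_pos: [482.3, -214.3, 71.8]
eef_rot: [-1.572, -0.005, 0.012]
wrist_force: [-0.1, -0.3, -1.7]
finger_gap: 40.7
```

```bash
python3 -c "
from h import *
arc(0,0,1);s=manip.read_state();print(s['moment'])"
```

```text
at [ 482.3 -214.3   71.8] box [-40.8  54.4  71.8] r 68.0 phi -53.1 [-0.1 -0.3 -1.7] 40.70411367238096
0.0 [-0.0273 -0.0001 -0.0543]
[ 0.07052744 -0.06705041  0.06073556]
```

Call:
play_rows(
  series=[
    [[0,0.001,0],0,1],
    [[0,0.001,0],0,0.35],
    [[0,0.001,0],0,0.35],
    [[0,0.001,0],0,0.35],
    [[0,0.001,0],0,0.35],
    [[0,-0.04,0],0,0.35],
    [[0,-0.08,0],0,0.35],
    [[-0.03,-0.13,-0.05],0,0.35],
    [[-0.08,-0.18,-0.054],0,0.35],
    [[-0.08,-0.2,-0.054],0,0.35],
    [[-0.08,-0.2,-0.054],0,0.35],
    [[-0.08,-0.2,-0.054],0,0.35],
  ],
)

```text
clock: 13.35
eef_pos: [402.0, -269.7, 272.8]
eef_rot: [-1.573, -0.007, 0.011]
wrist_force: [0.2, 0.5, -0.4]
finger_gap: 61.3
```

Run:
```python
from h import *
q=np.load("q.npy");p=manip.camera_params("wrist");im=manip.camera("wrist")
c=im[:,:,::-1].copy();cv2.imwrite("pics/w6raw.png",c)
for k in(0,72,144,216,288):
    u=proj(p,tin(np.radians(89.9+k)))[0];print(k,u.round(1));cv2.drawMarker(c,(int(u[0]),int(u[1])),(0,255,0),0,8,1)
cv2.imwrite("pics/w6.png",cv2.resize(c[180:420,130:430],(800,640))[:600])
t=tin(np.radians(18));print(t);go([t[0],t[1],70],q[2])
```

```text
0 [219.8 296.7]
72 [264.  347.8]
144 [332.1 329.1]
216 [335.2 263.2]
288 [262.5 241. ]
[ 459.2112023  -289.96743795   96.        ]
at [ 402.1 -269.1  271.1] yaw 0.012 -> shift [ 0.0558  0.2014 -0.0213] twist 0.002
```

View pics/w6.png

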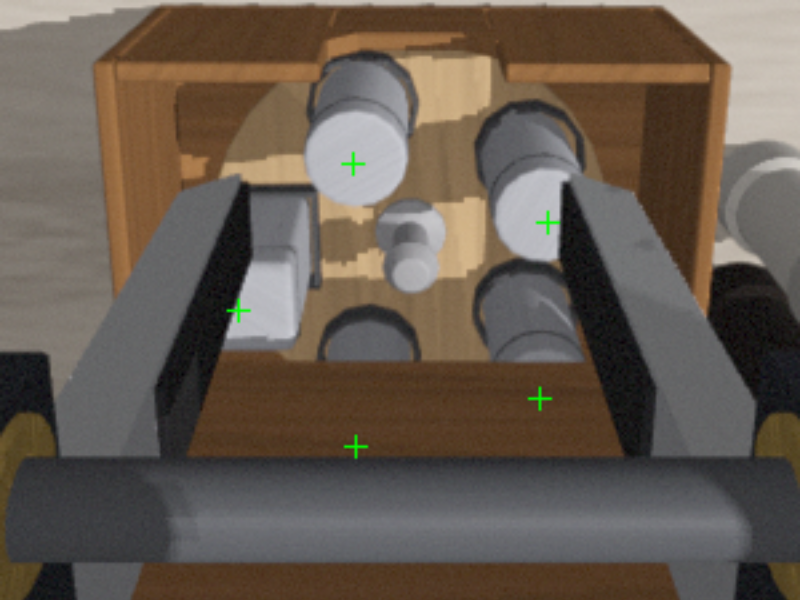

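The model fits the view: the square tin is at about 90°, on the left at crop (265,300), and the next round tin is at 18°, at crop (356,157). All tins are seated. Stroke 2 uses that round tin.

Call:
play_rows(
  series=[
    [[0.03,0.04,-0.015],0,0.35],
    [[0.056,0.08,-0.021],0,0.35],
    [[0.056,0.12,-0.021],0,0.35],
    [[0.056,0.16,-0.021],0,0.35],
    [[0.056,0.185,-0.021],0,0.35],
    [[0.056,0.2,-0.021],0,0.35],
    [[0.056,0.2,-0.021],0,0.35],
    [[0.056,0.2,-0.021],0,1],
    [[0.056,0.2,-0.021],0,1],
    [[0.056,0.2,-0.021],0,1],
    [[0.056,0.2,-0.021],0,1],
    [[0.056,0.2,-0.021],0,1],
    [[0.056,0.2,-0.021],0,1],
  ],
)

```text
clock: 14.7
eef_pos: [459.7, -289.8, 72.0]
eef_rot: [-1.572, -0.006, 0.012]
wrist_force: [0.1, 0.4, 5.9]
finger_gap: 40.9
```

```bash
python3 -c "
from h import *
arc(17,-55,14)"
```

```text
at [ 459.7 -289.8   72. ] box [-64.2 -20.8  72. ] r 67.5 phi 18.0 [0.1 0.4 5.9] 40.890071456143325
11.9 [-0.0024 -0.      0.0069]
6.7 [-0.0034 -0.      0.0129]
1.6 [-0.0038 -0.0001  0.019 ]
-3.6 [-0.0037 -0.0001  0.0251]
-8.7 [-0.003  -0.0001  0.0311]
-13.9 [-0.0018 -0.0001  0.0371]
-19.0 [-0.0001 -0.0001  0.043 ]
-24.1 [ 0.0022 -0.0001  0.0486]
-29.3 [ 0.0049 -0.0001  0.0541]
-34.4 [ 0.0082 -0.      0.0593]
-39.6 [ 0.0119 -0.      0.0641]
-44.7 [ 0.016  -0.      0.0686]
-49.9 [0.0204 0.     0.0728]
-55.0 [0.0253 0.     0.0765]
```

Call:
play_rows(
  series=[
    [[-0.0024,-0.001,0.0069],0,1],
    [[-0.0034,-0.001,0.0129],0,1],
    [[-0.0038,-0.001,0.019],0,1],
    [[-0.0037,-0.001,0.0251],0,1],
    [[-0.003,-0.001,0.0311],0,1],
    [[-0.0018,-0.001,0.0371],0,1],
    [[0,-0.001,0.043],0,1],
    [[0.0022,-0.001,0.0486],0,1],
    [[0.0049,-0.001,0.0541],0,1],
    [[0.0082,-0.001,0.0593],0,1],
    [[0.0119,-0.001,0.0641],0,1],
    [[0.016,-0.001,0.0686],0,1],
    [[0.0204,-0.001,0.0728],0,1],
    [[0.0253,-0.001,0.0765],0,1],
    [[0.0253,-0.001,0.0765],0,1],
    [[0.0253,0,0.0765],0,1],
    [[0.0253,0,0.0765],0,0.35],
    [[0.0253,0,0.0765],0,0.35],
    [[0.0253,0,0.0765],0,0.35],
    [[0.0253,0,0.0765],0,0.35],
  ],
)

```text
clock: 16.7
eef_pos: [484.1, -213.1, 72.1]
eef_rot: [-1.572, -0.006, 0.012]
wrist_force: [0.3, 0.0, 0.5]
finger_gap: 60.9
```

```bash
python3 -c "
from h import *
go([402,-269,272],np.load('q.npy')[2])"
```

```text
at [ 484.1 -213.1   72.1] yaw 0.012 -> shift [-0.0815 -0.2003 -0.0552] twist 0.002
```

Call:
play_rows(
  series=[
    [[0,-0.04,0],0,0.35],
    [[0,-0.08,0],0,0.35],
    [[-0.03,-0.13,-0.05],0,0.35],
    [[-0.082,-0.18,-0.055],0,0.35],
    [[-0.082,-0.2,-0.055],0,0.35],
    [[-0.082,-0.2,-0.055],0,0.35],
    [[-0.082,-0.2,-0.055],0,0.35],
  ],
)

```text
clock: 17.4
eef_pos: [401.4, -269.3, 273.0]
eef_rot: [-1.574, -0.009, 0.01]
wrist_force: [0.1, 0.2, -0.6]
finger_gap: 60.9
```

Run:
```python
from h import *
q=np.load("q.npy");p=manip.camera_params("wrist");im=manip.camera("wrist")
c=im[:,:,::-1].copy();cv2.imwrite("pics/w7raw.png",c)
print(manip.read_state()["clock"],manip.read_state()["eef_pos"])
ph=np.radians(17.5);ct=tin(ph)
Rt=Rz(q[2]+ph)
pts=[ct+Rt@[x,y,0] for x,y in((-20.5,-20.5),(20.5,-20.5),(20.5,20.5),(-20.5,20.5))]
uv=proj(p,pts);print(uv.round(1))
k=3;x0,y0=180,190;big=cv2.resize(c[190:360,180:380],None,fx=k,fy=k,interpolation=cv2.INTER_CUBIC)
for u,v in list(uv)+[proj(p,tin(ph+np.radians(s)))[0] for s in(72,288)]: cv2.drawMarker(big,(int((u-x0+.5)*k),int((v-y0+.5)*k)),(0,255,0),0,10,1)
cv2.imwrite("pics/w7.png",big)
```

```text
17.45 [ 401.54673045 -268.758553    271.28193451]
[[237.4 228.8]
 [250.4 263.9]
 [287.7 253.1]
 [275.7 217.4]]
```

View pics/w7.png

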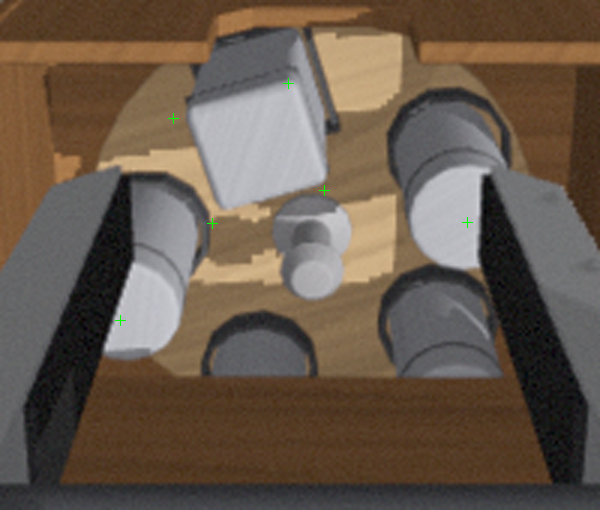

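Run:
```python
from h import *
q=np.load("q.npy");p=manip.camera_params("wrist")
C=np.array([(190,105),(228,208),(327,178),(302,66)])/3+[180,190]-.5
def f(x):
    ph,dx,dy,a=x;ct=tin(ph)+[dx,dy,0];Rt=Rz(q[2]+a)
    r=proj(p,[ct+Rt@[X,Y,0] for X,Y in((-20.5,-20.5),(20.5,-20.5),(20.5,20.5),(-20.5,20.5))])-C
    return np.r_[r.ravel(),(a-ph)*200,dx*.3,dy*.3]
s=least_squares(f,[.25,0,0,.25]);ph,dx,dy,a=s.x
print(np.degrees([ph,a]),dx,dy,np.round(s.fun,1))
c=tin(ph)+[dx,dy,0];print(c)
go([c[0],c[1],72],q[2]+a)
```

```text
[16.23580189 16.2804628 ] -5.719272548923937 3.5940249725464875 [-1.4 -1.1 -1.9  0.4  2.9  0.2  0.1  1.1  0.2 -1.7  1.1]
[ 452.85555485 -284.37875824   96.        ]
at [ 401.5 -268.8  271.3] yaw 0.011 -> shift [ 0.0498  0.1996 -0.0158] twist -0.283
```

Now I grip the square tin with the jaws turned about 16° to match it. The view shows its lid at crop (258,140).

Call:
play_rows(
  series=[
    [[0.03,0.04,-0.01],-0.12,0.35],
    [[0.054,0.08,-0.017],-0.24,0.35],
    [[0.054,0.12,-0.017],-0.28,0.35],
    [[0.054,0.15,-0.017],-0.28,0.35],
    [[0.054,0.18,-0.017],-0.28,0.35],
    [[0.054,0.2,-0.017],-0.28,0.35],
    [[0.054,0.2,-0.017],-0.28,0.35],
    [[0.054,0.2,-0.017],-0.28,1],
    [[0.054,0.2,-0.017],-0.28,1],
    [[0.054,0.2,-0.017],-0.28,1],
    [[0.054,0.2,-0.017],-0.28,1],
    [[0.054,0.2,-0.017],-0.28,1],
    [[0.054,0.2,-0.017],-0.28,1],
  ],
  squeeze=10,
)

```text
clock: 18.75
eef_pos: [457.4, -285.7, 72.3]
eef_rot: [-1.575, -0.007, 0.291]
wrist_force: [0.9, -1.0, 4.3]
finger_gap: 40.9
```

Run:
```python
from h import *
q=np.load("q.npy")
arc(15,0,1)
s=manip.read_state();r=np.hypot(*(s["eef_pos"]-toworld(q,[0,0,0])[0])[:2]);A=R.from_euler('xyz',s["eef_rot"]).as_matrix()
b=(s["eef_pos"]-toworld(q,[0,0,0])[0])@Rz(q[2]);p0=np.arctan2(-b[1],-b[0])
for t in np.linspace(p0,0,6)[1:]:
    d=tin(t,r=r)-s["eef_pos"];d[2]=0;print(np.degrees(t).round(1),(A.T@d/1000).round(4))
print(s["eef_rot"][2]-q[2],s["moment"],r)
```

```text
at [ 457.4 -285.7   72.3] box [-66.4 -16.8  72.3] r 68.5 phi 14.2 [ 0.9 -1.   4.3] 40.853849766275104
0.0 [ 0.0031 -0.0001  0.0165]
11.3 [ 0.0002 -0.      0.0034]
8.5 [ 0.0006 -0.      0.0067]
5.7 [ 0.0011 -0.      0.0101]
2.8 [ 0.0018 -0.      0.0134]
0.0 [ 0.0026 -0.0001  0.0167]
0.2808888181299098 [-0.00640407 -0.23796594 -0.00547045] 68.49575781430188
```

Call:
play_rows(
  series=[
    [[0.0002,0,0.0034],0.056,1],
    [[0.0006,0,0.0067],0.112,1],
    [[0.0011,0,0.0101],0.168,1],
    [[0.0018,0,0.0134],0.225,1],
    [[0.0026,0,0.0167],0.281,1],
    [[0.0026,0,0.0167],0.281,1],
    [[0.0026,0,0.0167],0.281,1],
    [[0.0026,0,0.0167],0.281,1],
  ],
  squeeze=15,
)

```text
clock: 19.55
eef_pos: [455.0, -269.0, 72.3]
eef_rot: [-1.573, -0.008, 0.011]
wrist_force: [-1.6, 1.0, 2.8]
finger_gap: 40.9
```

Run:
```python
from h import *
q=np.load("q.npy");arc(0,0,1);s=manip.read_state();print(s["clock"],s["eef_rot"],q[2],s["moment"])
p=manip.camera_params("wrist");c=manip.camera("wrist")[:,:,::-1].copy()
t=manip.camera("top")[:,:,::-1];sc=manip.camera("scene")[:,:,::-1]
pts=[[-106,34,105],[-106,-34,105],[-68,0,96],[-106,118,105],[-106,-118,105],[-47.5,20.5,96],[-47.5,-20.5,96],[-88.5,20.5,96],[-88.5,-20.5,96]]
for k in(72,144,216,288): pts.append([-68*np.cos(np.radians(k)),-68*np.sin(np.radians(k)),96])
uv=proj(p,toworld(q,pts));print(uv.round(1))
for u,v in uv: cv2.drawMarker(c,(int(u),int(v)),(0,255,0),0,7,1)
x=cv2.resize(t[165:300,280:440],(320,270));y=cv2.resize(sc[60:285,300:500],(240,270))
r=np.zeros((690-270-0+270-90,560,3),np.uint8)[:590]
r=np.vstack([cv2.resize(c[:, :],(560,420))[100:420],np.hstack([x,y])])
cv2.imwrite("pics/f.png",r)
```

```text
at [ 455.  -269.    72.3] box [-68.7  -0.   72.3] r 68.7 phi 0.0 [-1.6  1.   2.8] 40.87081681198456
0.0 [0.0007 0.     0.    ]
19.55 [-1.57312106 -0.00751133  0.0111815 ] 0.010068258349773387 [0.41259474 0.32062316 0.01402815]
[[365.6 215.1]
 [200.9 215. ]
 [283.  287. ]
 [569.4 215.4]
 [ -2.  214.7]
 [325.5 325.3]
 [240.4 325.2]
 [328.7 246.2]
 [237.5 246.1]
 [154.2 370.8]
 [211.4 483.8]
 [354.  484.2]
 [411.8 371.3]]
```

View pics/f.png

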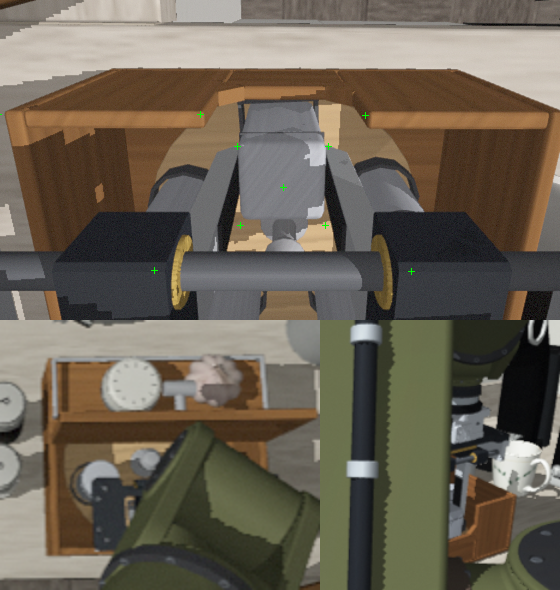

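Run:
```python
from h import *
q=np.load("q.npy");p=manip.camera_params("wrist");c=manip.camera("wrist")
cv2.imwrite("pics/f2raw.png",c[:,:,::-1])
for n,P in dict(wall_out=[-106,20,58],wall_in=[-98,20,58],wo_top=[-106,60,105],wi_top=[-98,60,105],cup_front=[-92,0,34],tinbase=[-88.5,0,34],lidfront=[-88.5,0,96],lidback=[-47.5,0,96],finial=[0,0,69],finfront=[-13,0,69]).items(): print(n,proj(p,toworld(q,P))[0].round(1))
def edges(u,a,b):
    m=cv2.GaussianBlur(c,(5,3),0)[a:b,u-4:u+5].astype(int).mean(1);g=np.abs(np.diff(m,axis=0)).sum(1)
    print(u,[(a+i,int(g[i]),m[i+2 if i+2<len(m) else i].astype(int).tolist()) for i in range(1,len(g)-1) if g[i]>14 and g[i]>=g[i-1] and g[i]>=g[i+1]])
edges(283,150,350);edges(450,150,260);edges(120,150,260);edges(250,150,340);edges(315,150,340)
```

```text
wall_out [320.4 188.5]
wall_in [320.  202.9]
wo_top [428.6 215.1]
wi_top [426.4 233.3]
cup_front [282.9 201.7]
tinbase [282.9 207.3]
lidfront [283.1 246.1]
lidback [283.  325.2]
finial [282.9 368.3]
finfront [282.9 349.6]
283 [(167, 136, [121, 95, 74]), (185, 44, [142, 102, 62]), (195, 51, [113, 79, 49]), (201, 53, [97, 97, 101]), (228, 14, [106, 107, 111]), (231, 25, [95, 95, 98]), (233, 23, [104, 104, 108]), (318, 30, [95, 94, 96]), (335, 16, [91, 91, 92]), (338, 75, [146, 145, 147])]
450 [(168, 137, [114, 81, 54]), (211, 46, [149, 105, 66]), (228, 55, [73, 51, 33])]
120 [(167, 142, [116, 89, 65]), (210, 42, [143, 101, 63]), (227, 66, [77, 53, 33])]
250 [(167, 149, [114, 89, 68]), (185, 45, [143, 101, 64]), (198, 65, [67, 60, 57]), (203, 62, [115, 105, 95]), (231, 31, [101, 101, 105]), (233, 34, [116, 116, 121]), (236, 15, [104, 105, 109]), (242, 15, [121, 122, 126]), (318, 23, [132, 111, 87]), (334, 60, [188, 160, 121])]
315 [(168, 138, [107, 76, 48]), (185, 46, [143, 101, 63]), (189, 19, [138, 98, 61]), (193, 37, [102, 71, 44]), (200, 19, [87, 76, 67]), (205, 42, [118, 113, 108]), (208, 16, [130, 125, 121]), (230, 48, [102, 102, 105]), (233, 35, [126, 126, 132]), (241, 37, [164, 165, 170]), (265, 92, [127, 127, 132]), (306, 94, [196, 197, 202]), (318, 72, [132, 109, 82]), (324, 79, [212, 182, 140])]
```

Run:
```python
from h import *
s=manip.read_state();print(s["clock"],s["eef_pos"],s["finger_gap"],s["wrist_force"],s["qd"].round(3));print(manip.sign_off())
```

```text
19.75 [ 455.02611891 -269.06898432   72.23580139] 40.734299358025716 [-1.87653514  0.15591241  2.82439306] [-0.     0.001 -0.     0.     0.001  0.003]
the job is handed in; nothing more can be done
None
```

The flap is standing upright, and the square tin is at the front behind the thumb cut-out, still held in the gripper. I handed the job in at 19.8 s of the 58 s allowed.

**Flap:** I lifted it by its knob, but the bar slipped a little in the grip and the wrist camera put it at only about 1.48 to 1.51 rad. I then pushed its inner face gently with the fingertips, and the next check read about 1.56 rad.

**Carousel:** The square tin started about 167° round from the front. I turned the carousel in two strokes by gripping a round tin each time. Then I gripped the square tin itself and brought it to the front.

**Last checks:**
- **Hold:** the gripper reads 0.0° off front and is turned within about 0.001 rad of the box. The jaws are at 40.7 mm on the 41 mm tin with a 15 N grip. Wrist force is about 3 N.
- **Tin position:** in the last wrist picture the tin is centred in the cut-out and within about 1 mm of its place relative to the box. It shows no tilt.
- **Other things:** the timer and garlic look untouched, and the tins I could see look seated. The rear tins are hidden by the gripper and the deck.

**Disagreement:** the last wrist picture puts the box about 2.5 mm nearer the robot than my first estimate. That is close to the camera calibration tolerance. If it is real, the flap would be nearer 1.58 rad, which is still upright.

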